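Shift the polisher's gear selector into third

ROBOT

A 6-joint arm with a two-finger parallel gripper is mounted at the origin on a cart in front of the work surface, level with it; the furniture and walls round the work are solid. World frame = base frame: x ahead of the robot, y to its left, z up, the work surface at z = 0. Lengths are in mm, angles in degrees, forces in N, time in s.
With the tool pointing down it reaches from about 350 to 850 mm from the base axis. Payload 8.1 kg.
Tool frame: the origin (TCP) lies between the finger pads; the fingertips stand ahead of it and the grasp point (between the pads) lies 2 mm behind it (nose_length is the z of the fingertips in the tool frame, in mm); z points along the fingers, y is the direction in which the jaws open and shut (so a half turn about z gives the same grasp; the last joint's range is limited). The gripper opens to 85 mm and grips with 20 to 120 N. Pads are 22 mm wide; open, the fingers measure 114 mm over their backs; the gripper's body (76 mm by 85 mm) begins 54 mm behind the grasp point. The pads swing forward as they close: fully open they stand 13 mm farther back than shut.
Start: joints at [58.591, 7.471, 85.268, -0, 87.261, -4.893], TCP at [267.854, 536.898, 248.292] pointing down, gripper open.
Joint ranges: [-169.43, 169.43], [-51.17, 129.36], [1.28, 143.12], [-76.62, 256.62], [0, 156.53], [-152.29, 152.29]. Speed limits (degrees/s): [136.94, 136.94, 159.86, 180, 180, 180].

INTERFACE

Orientations are given as [roll, pitch, yaw] about the fixed x, y, z axes, in that order (R = Rz(yaw) Ry(pitch) Rx(roll)).
In Python, from bench import * gives the robot as it stands.
- The arm moves only by the tool jog_arm, never from a script. Its argument "plan" is a list of rows, each a list of 3 entries, a list of its own where there are three numbers: the turn, a rotation vector about the tool's x, y, z in degrees, then the shift along the tool's x, y, z in m, then the gripper's target within -1 to 1 (fully open at 1, half-way at 0, shut at -1). A call has 1 to 12 rows; each row is the pose to reach, as a shift and turn from the pose commanded when the call began, along the tool's axes at that moment; what a row does not reach only later rows make up. A row lasts 1/8 s, in which the tool goes at most 62.5 mm and 10.7 degrees, less where a joint would pass 70% of its speed; a pose out of reach is approached as far as the arm can. A call with a gripper value outside its range is refused whole. The fingers move at their own pace and stop on an object; "force" is the grip in N (left out, the last holds). Time passes only in rows, so rows that repeat a pose let the fingers close. It gives the time, the measured TCP pose, the force and the opening at its end, in the units of the state.
- sense(): the state, without advancing time (a new reading comes with each control period).
- snapshot(name): name is "scene" or "side" or "wrist"; returns (picture, depth): 480x640x3 uint8, blue, green, red; 480x640 float32, mm along the optical axis (not along the pixel's ray), 0 where there is no reading.
- camera_info(name): a dict with "fov_y" (degrees; the focal length in pixels is half the picture's height over the tangent of half this angle, whatever the lens; pixels are square), "cx", "cy" (the principal point, pixels), "dist_coeffs" ([k1, k2, p1, p2, k3] as OpenCV has them; the pictures are not rectified), "origin" and "orientation" of the camera in the world. Camera axes: x right, y down, z forward; pixel columns grow to the right and rows downward; lengths in mm; the calibration is good to about 2 mm. A picture is of the moment at which its call begins: read the wrist's pose just before it. camera_info takes no time and is no camera call; for the wrist camera it gives the pose at the moment of the call.
- hand_in(): hands the job in, once; it reports no verdict.
The state is a dict: "time": time; "joint_pos": joint angles; "qd": joint speeds; "joint_efforts": joint torques, N m; "tool_pos": TCP position; "tcp_rot": TCP orientation; "ft_force": force on the tool from outside, world axes, zero at the start; "wrist_torque": the same for the moment, N m; "finger_gap": finger opening in mm.
Only numpy, scipy, OpenCV 4.12 (cv2) and the standard library are available. Lean on these libraries where they do the work, as an engineer would, in place of code of your own. Each camera call takes 0.05 s, during which the arm holds its last target.

TASK

Shift the polisher into third gear: with shut fingers, push the red-knobbed lever of the blue selector box out of the left-hand channel of its H-shaped gate, across to the right, and then forward (away from you) fully home into the third slot, the far right one marked with three dots. Nudge the lever gently with the fingers from outside, never pinch it, do not run it into the fourth slot (near right), and leave everything standing around the box where it is. Finish with the hand clear of the lever.

Things in the scene. Friction and masses are not known exactly. Their poses are not given: they have to be found in the camera images.
- selector: blue gear selector box fixed to the bench, 120 (x) x 110 (y) x 66 mm high, top is an aluminium gate plate. Origin at the centre of its underside; +x is forward (away from the operator), +y left, z up. Dots on the plate number the slots: one dot = far left, two = near left, three = far right, four = near right. The lever starts somewhere in the left channel.
- gate_middle (a point): middle of the H-shaped gate, on top of the plate, 66 mm up. Slots are 14 mm wide: a left and a right channel, each 44 mm long fore and aft, centre lines 14 mm to the left (+y) and right of here, joined halfway by the crossways slot through this point. Axes as the box.
- third_slot (a point): where the lever's axis passes through the plate when it is nearly home in the third slot: 15 mm forward and 14 mm right of the middle of the gate, on top of the plate
- lever_pivot (a point): pivot of the lever, 12 mm above the bench under the middle of the gate. A steel stick 10 mm thick rises from it through the gate and leans both sideways and fore and aft.
- knob (a point): centre of the red ball knob on the stick, 34 mm across, 123 mm from the pivot: 135 mm above the bench when upright, 120 to 130 mm when it leans; black collar 16 mm thick just below. It moves about 35 mm either way from the middle, both sideways and fore and aft. A push of some 1.3 N moves it; it has no spring and stays where it is left.
- lever_side (a joint): sideways lean of the lever, rad: positive to the right (-y of the box), 0 upright; about -0.27 in the left channel, +0.27 in the right channel (slack 0.04 either way)
- lever_fore (a joint): fore-and-aft lean of the lever, rad: positive forward (+x of the box), 0 in the crossways slot (it can cross only within about 0.04 of 0, the corners are rounded and lead it in); about +0.30 against the forward end of a channel, -0.30 against the near end
- beaker: clear glass beaker, 52 mm wide, 66 mm high; origin at the centre of its underside. Loose, stands near the box.
- jar: white paste jar with a green lid, 47 mm wide, 36 mm high; origin at the centre of its underside. Loose, stands near the box.
- amber_bottle: brown bottle with a black cap, 43 mm wide, 85 mm high; origin at the centre of its underside. Loose, stands near the box.
- red_mount: low red specimen mount (disc), 25 mm wide, 16 mm high; origin at the centre of its underside. Loose, stands near the box.
Mind the look-alikes: they are no part of the job. There is more than one size of the selector; the job needs the larger.

How it is judged (in metres and radians):
On the way:
1. the lever has been brought across the gate to the right-hand channel, still level with the crossways slot (value of joint lever_side above 0.2 rad and value of joint lever_fore between -0.17 and 0.17 rad).
At the end, for the whole second after the job is handed in: The lever rests in the third slot: leaning right (lever_side above 0.18 rad) and home forward (lever_fore above 0.25 rad of about 0.30), at rest (value of joint lever_side above 0.18 rad and value of joint lever_fore above 0.25 rad and velocity of joint each of lever_fore, lever_side below 0.05 rad/s); the robot touches nothing.
It fails at once if the lever was run into the fourth slot (near right) (value of joint lever_side above 0.1 rad and value of joint lever_fore below -0.17 rad).
It fails at once if the lever was pinched or forced (more than 30 N between the fingers and the selector) (contact force between the fingers and selector above 30 N).
It fails at once if something standing round the box was lifted, knocked or shifted by more than 20 mm, or tipped (distance of any of beaker, jar, amber_bottle, red_mount from where it was at the start of the episode above 0.02 m or angle between any of beaker, jar, amber_bottle, red_mount's own z axis and vertical above 0.35 rad).
It also fails if it takes over 58 s, if anything falls off the work surface, if the arm or the gripper's body presses on something with over 40 N, if the wrist force passes 120 N, or if a joint passes its speed limit or range.

## Working session

There is one attempt and no reset: what is moved stays moved. The work goes in short steps, Python scripts to look and compute and a tool call to move; the robot and the scene stay as the last step left them, time stands still between calls to the robot, and variables do not carry over. Pictures are saved under pics/ and viewed, and the job is handed in when it is done.

Besides the shell and the picture viewer there is one more tool, called after "Request:" by a JSON object that holds its "op" and its "data", one argument or row to a line. jog_arm: Moves the arm, as the interface text tells. Its arguments: {"type":"object","properties":{"plan":{"type":"array","items":{"type":"array"}},"force":{"type":"number"}},"required":["plan"]}

```bash
ls; mkdir -p pics; python3 - <<'E'
from bench import *
import cv2
print(sense())
for n in ["scene","side","wrist"]:
    print(n,camera_info(n))
    p,d=snapshot(n); cv2.imwrite(f"pics/{n}0.png",p)
    import numpy as np; np.save(f"pics/{n}0.npy",d)
E
```

```text
pics
{'time': 0.0, 'joint_pos': array([ 5.85915294e+01,  7.51575976e+00,  8.53309487e+01, -8.13723786e-04,
        8.72607506e+01, -4.89325814e+00]), 'qd': array([ 0.09700505, -0.02586461, -0.04176023, -0.03472369, -0.10114495,
        0.03700777]), 'joint_efforts': array([-4.88066271e-04, -5.69439912e+01, -5.00522482e+01, -5.85754351e-04,
        1.57836353e-02,  3.76346421e-06]), 'tool_pos': array([267.57210471, 536.44525912, 247.22160431]), 'tcp_rot': array([-1.79892863e+02, -8.35646566e-03,  1.53484819e+02]), 'ft_force': array([-0.30938148, -0.24392658, -0.34234107]), 'wrist_torque': array([ 0.00761877, -0.01309764, -0.01339262]), 'finger_gap': 85.89533556908941}
scene {'fov_y': 44.75473023511932, 'cx': 310.51564416434985, 'cy': 238.88520275158282, 'dist_coeffs': array([0.02795882, 0.        , 0.        , 0.        , 0.        ]), 'origin': array([  11.55209763, -401.77198733,  578.52966356]), 'orientation': array([-118.16516554,   -1.2388053 ,  -35.04732821])}
side {'fov_y': 51.99147566040048, 'cx': 311.3780957447006, 'cy': 229.49803074999028, 'dist_coeffs': array([-0.10076802,  0.        ,  0.        ,  0.        ,  0.        ]), 'origin': array([ 222.13172509, -297.76143698,  741.07282368]), 'orientation': array([-132.66133419,    0.85620118,  -27.6840563 ])}
wrist {'fov_y': 58.74753732176825, 'cx': 319.7410154771401, 'cy': 243.99329530672586, 'dist_coeffs': array([0.03369273, 0.        , 0.        , 0.        , 0.        ]), 'origin': array([201.63197835, 568.56146807, 372.55503103]), 'orientation': array([1.63248332e+02, 1.20941770e-01, 6.34206103e+01])}
```

View pics/scene0.png

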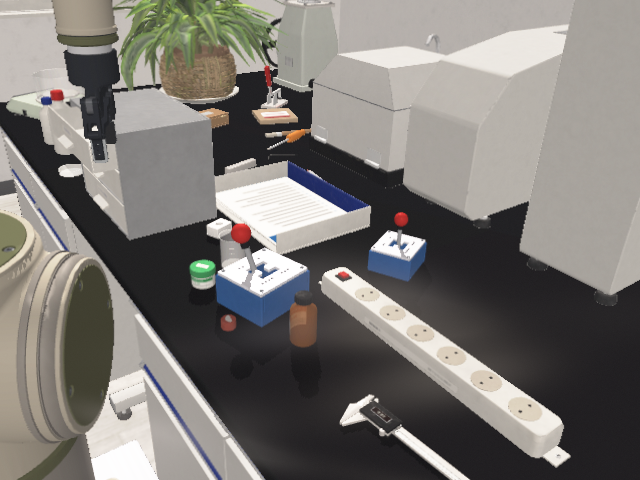

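View pics/side0.png

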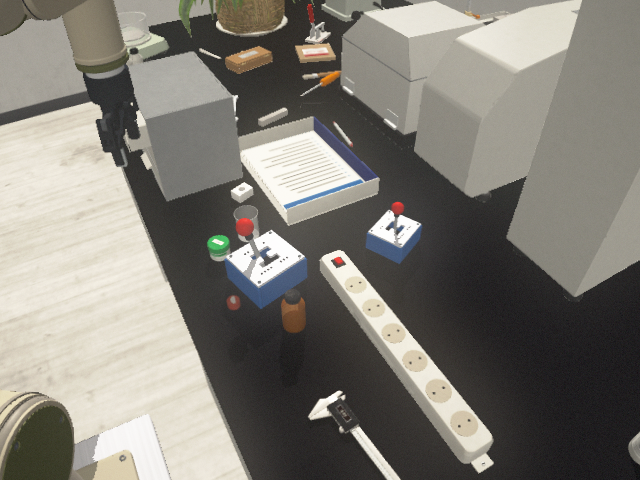

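View pics/wrist0.png

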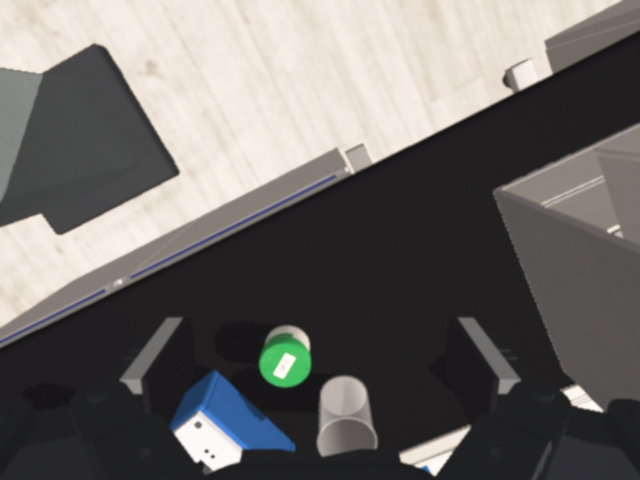

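The scene view shows the larger selector at about (263,285), knob at (241,233), amber bottle at (303,320), jar at (203,273), red mount at (228,322) and beaker at (232,250). The smaller selector, a look-alike, is at (398,255). Next I'll enlarge the views and take points from them.

```bash
cat > h.py <<'E'
import numpy as np, cv2
from scipy.spatial.transform import Rotation as R
from bench import *
def cam(n):
    c=camera_info(n); f=240/np.tan(np.radians(c['fov_y']/2))
    K=np.array([[f,0,c['cx']],[0,f,c['cy']],[0,0,1]])
    return K,np.array(c['dist_coeffs']),np.array(c['origin']),R.from_euler('xyz',c['orientation'],degrees=True).as_matrix()
def ray(n,uv,c=None):
    K,D,o,M=c or cam(n)
    p=cv2.undistortPoints(np.array(uv,float).reshape(-1,1,2),K,D).reshape(-1,2)
    return o,np.c_[p,np.ones(len(p))]@M.T
def plane(n,uv,z,c=None):
    o,d=ray(n,uv,c); return o+d*((z-o[2])/d[:,2])[:,None]
def depthpts(n,uv,D,c=None):
    o,d=ray(n,uv,c); return o+d*np.array([D[int(v),int(u)] for u,v in np.array(uv).reshape(-1,2)])[:,None]
def proj(n,P,c=None):
    K,D,o,M=c or cam(n)
    q=(np.array(P,float).reshape(-1,3)-o)@M
    return cv2.projectPoints(q,np.zeros(3),np.zeros(3),K,D)[0].reshape(-1,2)
def tri(a,uva,b,uvb):
    o1,d1=ray(a,[uva]);o2,d2=ray(b,[uvb]);A=np.c_[d1[0],-d2[0]]
    s=np.linalg.lstsq(A,o2-o1,rcond=None)[0]
    p,q=o1+d1[0]*s[0],o2+d2[0]*s[1]; return (p+q)/2,np.linalg.norm(p-q)
E
python3 - <<'E'
from h import *
for n,(x,y) in {"scene":(180,200),"side":(195,190)}.items():
    p=cv2.imread(f"pics/{n}0.png")[y:y+150,x:x+150]
    cv2.imwrite(f"pics/{n}0z.png",cv2.resize(p,(600,600),interpolation=cv2.INTER_CUBIC))
# full cloud, mask plate height
for n in ["scene","side"]:
    D=np.load(f"pics/{n}0.npy");p=cv2.imread(f"pics/{n}0.png")
    v,u=np.mgrid[0:480,0:640]; uv=np.c_[u.ravel(),v.ravel()]
    o,d=ray(n,uv); P=(o+d*D.ravel()[:,None]).reshape(480,640,3)
    np.save(f"pics/{n}_P.npy",P)
    hsv=cv2.cvtColor(p,cv2.COLOR_BGR2HSV)
    blue=((hsv[...,0]>100)&(hsv[...,0]<125)&(hsv[...,1]>130)&(hsv[...,2]>60)).astype('u1')
    red=(((hsv[...,0]<6)|(hsv[...,0]>174))&(hsv[...,1]>150)&(hsv[...,2]>90)).astype('u1')
    for nm,m in (("blue",blue),("red",red)):
        k,l,s,c=cv2.connectedComponentsWithStats(m)
        for i in range(1,k):
            if s[i,4]>50:
                q=P[l==i]; print(n,nm,s[i],c[i].round(1),np.median(q,0).round(1),q.max(0).round())
    m=(abs(P[...,2]-66)<5)&(P[...,0]>250)&(P[...,0]<650)&(P[...,1]<450)&(p.min(2)>120)
    k,l,s,c=cv2.connectedComponentsWithStats(m.astype('u1'))
    for i in range(1,k):
        if s[i,4]>300:
            q=P[l==i]; r=cv2.minAreaRect(q[:,:2].astype('f4')); print(n,"plate",s[i],r,np.median(q[:,2]))
E
```

```text
scene blue [41 97 11  7 59] [ 46.1 100.3] [ 354.  1369.2  126.2] [ 367. 1379.  133.]
scene blue [ 288  162   81   50 1143] [324.2 189.2] [780.8 615.   29.9] [786. 780. 579.]
scene blue [368 243  59  28 605] [398.2 259.6] [683.8 265.6  35.1] [802. 311. 579.]
scene blue [257 265  14  13  58] [262.8 270.7] [473.6 387.1  21.8] [483. 392.  37.]
scene blue [ 216  275   69   49 1682] [247.4 301. ] [387.1 294.   36.4] [448. 374. 579.]
scene blue [144 365  33  49 132] [160.4 389.7] [ 282.9  459.8 -222.9] [285. 547. 579.]
scene red [265  66   6  20  86] [267.6  75.5] [1074.5 1354.1  120.4] [1087. 1366.  154.]
scene red [ 51  90  12  10 105] [56.7 94.8] [ 362.3 1266.1  162.6] [ 379. 1282.  579.]
scene red [394 212  14  15 164] [400.6 218.9] [710.1 287.3 107.9] [896. 474. 118.]
scene red [231 224  20  20 315] [240.7 232.9] [409.9 348.3 136. ] [428. 368. 579.]
scene plate [ 218  248   89   50 2162] ((438.7870178222656, 329.6559753417969), (117.71232604980469, 105.50212097167969), 14.437271118164062) 66.9617450015536
side blue [332 180  30  12  69] [348. 185.] [732.2 505.3  13.1] [768. 512.  17.]
side red [307   4   7  18  78] [310.3  12.5] [1073.7 1353.9  123. ] [1093. 1370.  154.]
side red [392 202  12  12 110] [397.3 207.2] [712.  288.6 110.6] [797. 408. 116.]
side red [236 218  17  17 210] [243.6 225.8] [412.5 351.5 140.5] [430. 370. 741.]
side plate [ 226  230   79   58 2087] ((439.84759521484375, 331.2712707519531), (115.06017303466797, 107.10676574707031), 14.504947662353516) 66.42936978328237
```

```bash
python3 -c "
import cv2,numpy as np
cv2.imwrite('pics/z0.png',np.hstack([cv2.resize(cv2.imread('pics/%s0z.png'%n),(400,400)) for n in ('scene','side')]))"
```

```text
(no output)
```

View pics/z0.png

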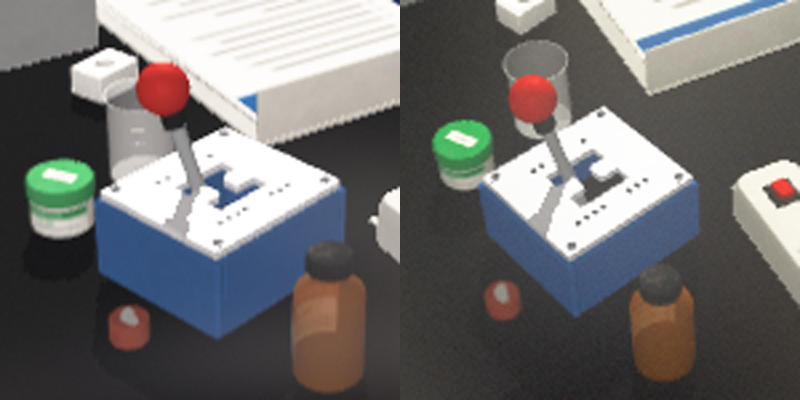

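```bash
python3 - <<'E'
from h import *
import bench; print([ (k,getattr(bench,k)) for k in dir(bench) if 'nose' in k.lower()], dir(bench)[-30:])
# knob
def knob(n):
    p=cv2.imread(f"pics/{n}0.png");h=cv2.cvtColor(p,cv2.COLOR_BGR2HSV)
    m=(((h[...,0]<8)|(h[...,0]>172))&(h[...,1]>120)&(h[...,2]>60)).astype('u1')
    k,l,s,c=cv2.connectedComponentsWithStats(m)
    i=[i for i in range(1,k) if 200<s[i,4] and abs(c[i][0]-242)<15][0]
    cs=max(cv2.findContours((l==i).astype('u1'),0,2)[0],key=cv2.contourArea)
    return cv2.minEnclosingCircle(cs)
a,b=knob("scene"),knob("side");print(a,b)
K,e=tri("scene",a[0],"side",b[0]);print("knob",K,e)
# plate from both
for yaw in (14.45,):
  C=np.array([439.3,330.5]);c,s=np.cos(np.radians(yaw)),np.sin(np.radians(yaw));M=np.array([[c,-s],[s,c]])
  k=(K[:2]-C)@M;print("knob in box",k,"fore",np.degrees(0)+np.arctan2(k[0],K[2]-12),"side",np.arctan2(-k[1],K[2]-12))
  out=[]
  P=np.array([[x,y] for x,y in((60,55),(60,-55),(-60,-55),(-60,55))])@M.T+C
  pts=np.c_[P,np.full(4,66.)]
  g=np.array([[29,7],[29,21],[-29,0]])
  H=np.array([[22,21],[22,7],[7,7],[7,-7],[22,-7],[22,-21],[-22,-21],[-22,-7],[-7,-7],[-7,7],[-22,7],[-22,21]])@M.T+C
  hp=np.c_[H,np.full(12,66.)]
  for n,(x,y) in {"scene":(180,200),"side":(195,190)}.items():
    im=cv2.imread(f"pics/{n}0z.png")
    for q in (pts,hp):
      u=((proj(n,q)-[x,y]+.5)*4-.5).astype(int); cv2.polylines(im,[u.reshape(-1,1,2)],True,(0,200,0),1)
    out.append(cv2.resize(im,(400,400)) if 0 else im[100:500,40:440])
  cv2.imwrite("pics/z1.png",np.hstack(out))
E
```

```text
[('nose_length', 17.0)] ['PlanningError', '__builtins__', '__cached__', '__doc__', '__file__', '__loader__', '__name__', '__package__', '__spec__', 'camera_info', 'hand_in', 'nose_length', 'sense', 'snapshot']
((240.5616455078125, 232.84246826171875), 10.446200370788574) ((244.0, 226.5), 9.013978004455566)
knob [417.13494538 362.48235543 128.0337157 ] 0.8632272186310701
knob in box [-13.48316181  36.50157603] fore -0.11568157659643488 side -0.3047762582401011
```

View pics/z1.png

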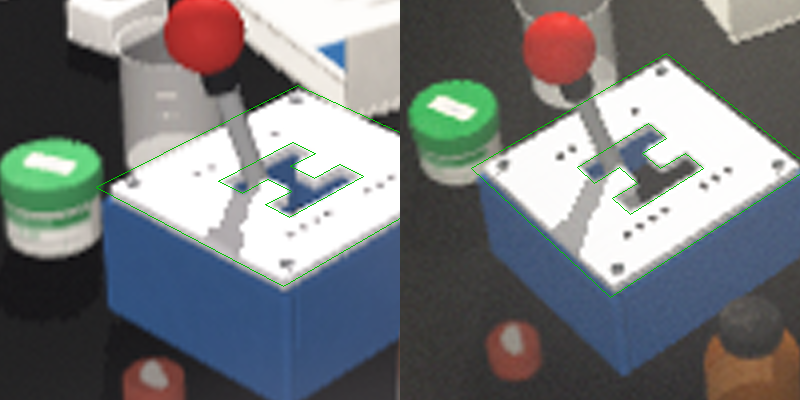

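```bash
cat >> h.py <<'E'
C=np.array([439.3,330.5]);YAW=14.45
Mb=R.from_euler('z',YAW,degrees=True).as_matrix()
def tobox(p): return Mb.T@(np.array(p)-[C[0],C[1],0])
def toworld(b): return Mb@np.array(b)+[C[0],C[1],0]
def toolshift(bx,by,z,s=None):
    s=s or sense(); T=R.from_euler('xyz',s['tcp_rot'],degrees=True)
    return T.inv().apply(toworld([bx,by,z])-s['tool_pos'])/1000, (T.inv()*R.from_euler('xyz',[180,0,180+YAW],degrees=True)).as_rotvec(degrees=True)
def st():
    s=sense(); print("t",s['time'],"box",tobox(s['tool_pos']).round(1),"rot",s['tcp_rot'].round(1),"F",(Mb.T@s['ft_force']).round(2),"gap",round(s['finger_gap'],1)); return s
E
python3 -c "
from h import *
s=st();print(toolshift(-66,34,200),toolshift(-66,34,132))"
```

```text
t 0.15 box [-114.8  242.4  247.4] rot [-179.9   -0.   153.5] F [ 0.06  1.18 -0.37] gap 85.4
(array([-0.17347553, -0.12524329,  0.0476067 ]), array([-8.16154375e-02, -3.83032533e-02, -4.09669788e+01])) (array([-0.17348403, -0.1251389 ,  0.11560662]), array([-8.16154375e-02, -3.83032533e-02, -4.09669788e+01]))
```

Request:
{"op": "jog_arm", "data": {
  "plan": [
    [[0,0,-7],[-0.029,-0.021,0.0],-1],
    [[0,0,-14],[-0.058,-0.042,0.0],-1],
    [[0,0,-21],[-0.087,-0.063,0.01],-1],
    [[0,0,-28],[-0.116,-0.084,0.02],-1],
    [[0,0,-35],[-0.145,-0.105,0.035],-1],
    [[0,0,-41],[-0.173,-0.125,0.047],-1],
    [[0,0,-41],[-0.173,-0.125,0.047],-1],
    [[0,0,-41],[-0.173,-0.125,0.047],-1]
  ]
}}

```text
time: 1.15
tool_pos: [366.8, 348.1, 201.5]
tcp_rot: [180.0, 0.0, -165.6]
ft_force: [0.6, 0.7, 0.6]
finger_gap: -0.0
```

```bash
python3 -c "
from h import *
s=st();print(toolshift(-66,34,132),toolshift(-28,34,132))
p,d=snapshot('wrist');cv2.imwrite('pics/w1.png',p)"
```

```text
t 1.15 box [-65.8  35.2 201.5] rot [ 180.     0.  -165.6] F [0.76 0.49 0.61] gap -0.0
(array([ 0.00015936, -0.00121261,  0.06947838]), array([ 0.02567584,  0.00099804, -0.06898248])) (array([-0.03784061, -0.00116686,  0.06947905]), array([ 0.02567584,  0.00099804, -0.06898248]))
```

View pics/w1.png

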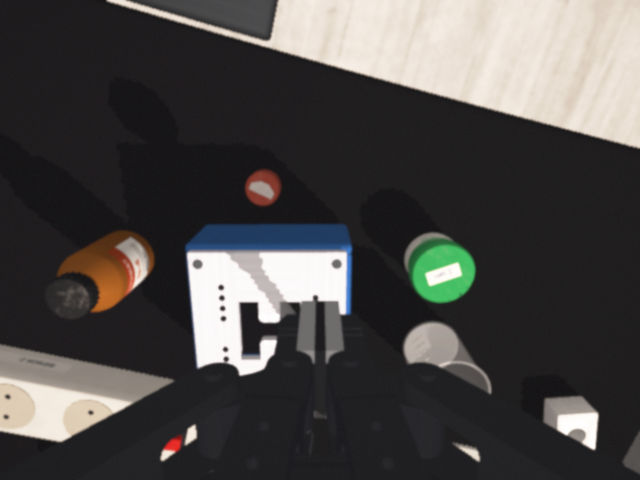

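The wrist view shows the box square in the picture, with its near edge level at v≈248, so the yaw is right. The fingers at (320,330) are shut, and they hide the knob. Next I go down behind the knob and push it forward to level.

Request:
{"op": "jog_arm", "data": {
  "plan": [
    [[0,0,0],[0,-0.001,0.02],-1],
    [[0,0,0],[0,-0.001,0.045],-1],
    [[0,0,0],[0,-0.001,0.069],-1],
    [[0,0,0],[-0.006,-0.001,0.069],-1],
    [[0,0,0],[-0.012,-0.001,0.069],-1],
    [[0,0,0],[-0.017,-0.001,0.069],-1],
    [[0,0,0],[-0.021,-0.001,0.069],-1],
    [[0,0,0],[-0.024,-0.001,0.069],-1],
    [[0,0,0],[-0.027,-0.001,0.069],-1],
    [[0,0,0],[-0.027,-0.001,0.069],-1]
  ]
}}

```text
time: 2.45
tool_pos: [393.3, 353.6, 132.3]
tcp_rot: [180.0, -0.0, -165.5]
ft_force: [-0.6, 0.0, 0.4]
finger_gap: -0.3
```

```bash
cat >> h.py <<'E'
def knobnow(tag):
    r={}
    for n in ("scene","side"):
        p,_=snapshot(n); cv2.imwrite(f"pics/{n}_{tag}.png",p); h=cv2.cvtColor(p,cv2.COLOR_BGR2HSV)
        m=(((h[...,0]<8)|(h[...,0]>172))&(h[...,1]>120)&(h[...,2]>60)).astype('u1')
        m[:,330:]=0; m[:195]=0; m[285:]=0; m[:,:200]=0
        k,l,s,c=cv2.connectedComponentsWithStats(m)
        i=1+np.argmax(s[1:,4]); cs=max(cv2.findContours((l==i).astype('u1'),0,2)[0],key=cv2.contourArea)
        r[n]=cv2.minEnclosingCircle(cs); print(n,r[n],s[i])
    K,e=tri("scene",r["scene"][0],"side",r["side"][0]); b=tobox(K)
    print("knob box",b.round(1),"err",round(e,2),"fore",np.arctan2(b[0],b[2]-12).round(3),"side",np.arctan2(-b[1],b[2]-12).round(3))
    x=[cv2.resize(cv2.imread(f"pics/{n}_{tag}.png")[195:335,180:320],(400,400),interpolation=cv2.INTER_CUBIC) for n in("scene","side")]
    cv2.imwrite(f"pics/pair_{tag}.png",np.hstack(x)); return b
E
python3 -c "
from h import *
s=st();knobnow('a')"
```

```text
t 2.45 box [-38.8  33.9 132.3] rot [ 180.    -0.  -165.5] F [-0.6   0.17  0.42] gap -0.3
scene ((244.5, 233.0), 9.65670394897461) [239 224  14  19 213]
side ((247.5, 226.5), 8.514793395996094) [241 220  14  15 121]
knob box [ -8.1  32.9 127. ] err 1.04 fore -0.07 side -0.279
```

View pics/pair_a.png

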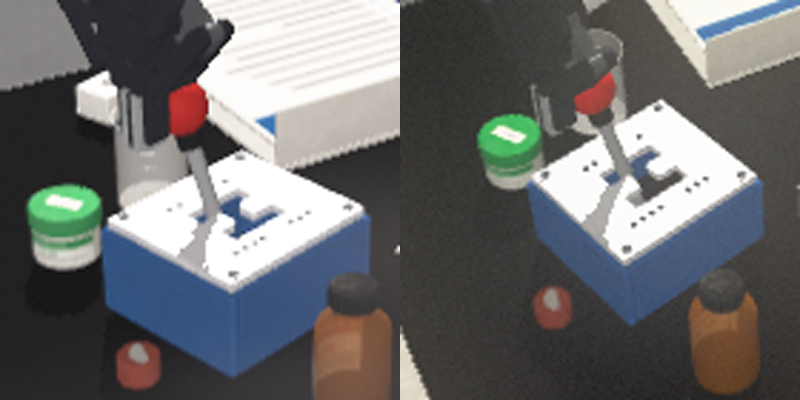

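The knob at about (185,108) in the left crop is at or nearly at the finger face. It is partly hidden, which biases the estimate. I'll push on until the knob is level.

Request:
{"op": "jog_arm", "data": {
  "plan": [
    [[0,0,0],[-0.003,0,0],-1],
    [[0,0,0],[-0.006,0,0],-1],
    [[0,0,0],[-0.009,0,0],-1],
    [[0,0,0],[-0.011,0,0],-1],
    [[0,0,0],[-0.011,0,0],-1],
    [[0,0,0],[-0.006,0,0],-1],
    [[0,0,0],[0.014,0,0],-1],
    [[0,0,0],[0.035,0,0],-1],
    [[0,0,0],[0.05,0,-0.03],-1],
    [[0,0,0],[0.06,0,-0.065],-1],
    [[0,0,0],[0.06,0,-0.065],-1]
  ]
}}

```text
time: 3.92
tool_pos: [336.0, 339.7, 200.7]
tcp_rot: [179.9, 0.3, -165.5]
ft_force: [0.6, 0.4, -0.4]
finger_gap: 0.1
```

```bash
python3 -c "
from h import *
s=st();knobnow('b')
p,d=snapshot('wrist');cv2.imwrite('pics/w2.png',p)"
```

```text
t 3.925 box [-97.7  34.7 200.7] rot [ 179.9    0.3 -165.5] F [ 0.64  0.25 -0.35] gap 0.1
scene ((246.90969848632812, 229.30616760253906), 10.174591064453125) [237 220  21  20 314]
side ((250.30357360839844, 222.39285278320312), 9.019721984863281) [242 214  18  18 257]
knob box [  1.6  37.  128.8] err 0.81 fore 0.014 side -0.306
```

View pics/pair_b.png

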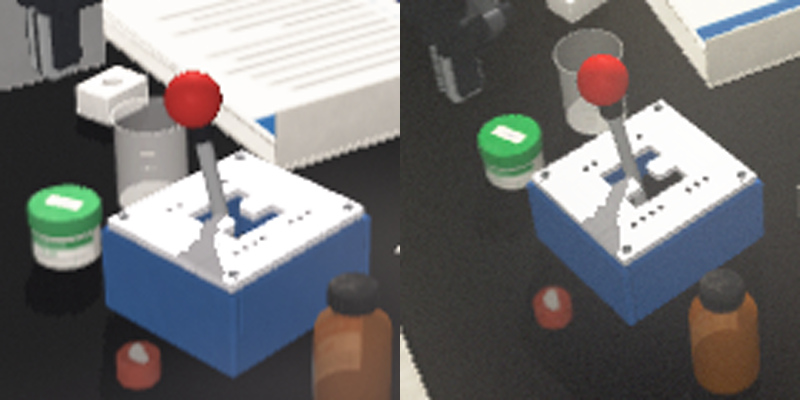

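View pics/w2.png

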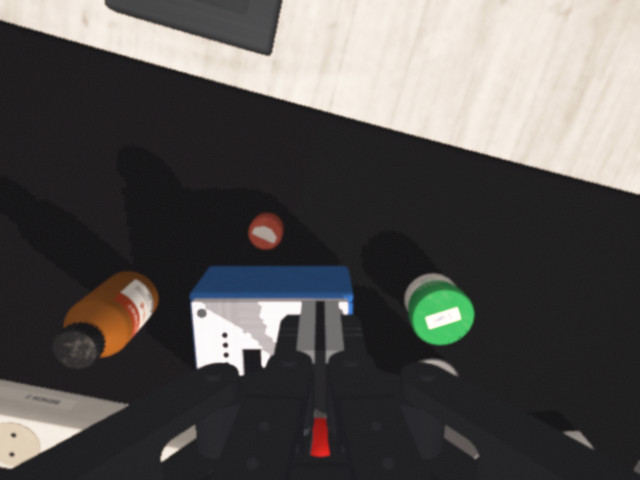

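The knob is clear at about (193,100) in the left crop, and fore is ≈0.01, level with the crossways slot. Now I go round to its left.

```bash
python3 -c "
from h import *
for t in ((-97,95,200),(1,92,200),(1,92,132),(1,-2,132)): print(t,toolshift(*t)[0].round(4),toolshift(*t)[1].round(2))"
```

```text
(-97, 95, 200) [-0.0022  0.0614 -0.0035] [-0.02 -0.03  0.04]
(1, 92, 200) [-0.1002  0.0583 -0.0036] [-0.02 -0.03  0.04]
(1, 92, 132) [-0.1002  0.0583  0.0644] [-0.02 -0.03  0.04]
(1, -2, 132) [-0.1002 -0.0357  0.0644] [-0.02 -0.03  0.04]
```

Request:
{"op": "jog_arm", "data": {
  "plan": [
    [[0,0,0],[0,0.03,0],-1],
    [[0,0,0],[-0.02,0.058,0],-1],
    [[0,0,0],[-0.06,0.058,0],-1],
    [[0,0,0],[-0.1,0.058,0],-1],
    [[0,0,0],[-0.1,0.058,0.03],-1],
    [[0,0,0],[-0.1,0.058,0.066],-1],
    [[0,0,0],[-0.1,0.052,0.066],-1],
    [[0,0,0],[-0.1,0.046,0.066],-1],
    [[0,0,0],[-0.1,0.042,0.066],-1],
    [[0,0,0],[-0.1,0.038,0.066],-1],
    [[0,0,0],[-0.1,0.034,0.066],-1],
    [[0,0,0],[-0.1,0.034,0.066],-1]
  ]
}}

```text
time: 5.58
tool_pos: [423.7, 396.3, 131.6]
tcp_rot: [180.0, 0.0, -165.5]
ft_force: [0.6, 0.0, -0.2]
finger_gap: 0.1
```

```bash
python3 -c "
from h import *
s=st();knobnow('c')
print(toolshift(1,-2,132)[0].round(4))"
```

```text
t 5.575 box [  1.3  67.7 131.6] rot [ 180.     0.  -165.5] F [ 0.57 -0.12 -0.16] gap 0.1
scene ((246.89999389648438, 229.3000030517578), 10.183426856994629) [237 220  21  20 319]
side ((250.30357360839844, 222.39285278320312), 9.019721984863281) [242 214  18  18 255]
knob box [  1.6  37.  128.8] err 0.79 fore 0.013 side -0.306
[ 0.0002 -0.0699 -0.0006]
```

View pics/pair_c.png

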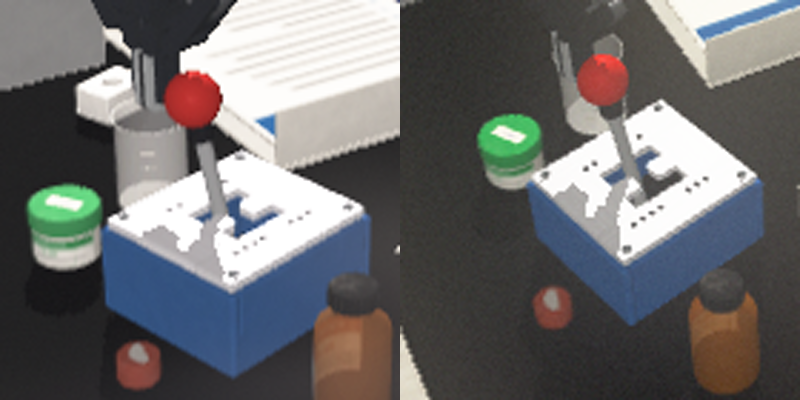

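The fingers stand just left of the knob, which hasn't moved: left crop (193,100). Push right, first half.

Request:
{"op": "jog_arm", "data": {
  "plan": [
    [[0,0,0],[0,-0.004,0],-1],
    [[0,0,0],[0,-0.008,0],-1],
    [[0,0,0],[0,-0.012,0],-1],
    [[0,0,0],[0,-0.016,0],-1],
    [[0,0,0],[0,-0.02,0],-1],
    [[0,0,0],[0,-0.024,0],-1],
    [[0,0,0],[0,-0.024,0],-1]
  ]
}}

```text
time: 6.55
tool_pos: [429.5, 372.7, 131.1]
tcp_rot: [-180.0, -0.0, -165.5]
ft_force: [0.6, 0.0, 0.6]
finger_gap: 0.1
```

```bash
python3 -c "
from h import *
s=st();knobnow('d')"
```

```text
t 6.55 box [  1.1  43.3 131.1] rot [-180.    -0.  -165.5] F [ 0.54 -0.13  0.62] gap 0.1
scene ((256.0294189453125, 231.53921508789062), 10.355423927307129) [246 222  21  20 330]
side ((257.59326171875, 226.67098999023438), 8.998903274536133) [249 218  18  18 254]
knob box [  2.7  16.  131.4] err 0.23 fore 0.022 side -0.133
```

View pics/pair_d.png

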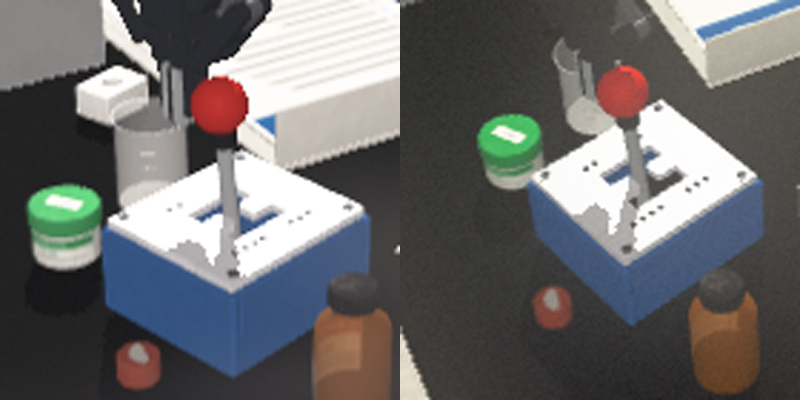

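The lever is in the crossways slot with the knob at (219,105) in the left crop. The force is tiny, so I continue right.

Request:
{"op": "jog_arm", "data": {
  "plan": [
    [[0,0,0],[0,-0.005,0],-1],
    [[0,0,0],[0,-0.01,0],-1],
    [[0,0,0],[0,-0.015,0],-1],
    [[0,0,0],[0,-0.02,0],-1],
    [[0,0,0],[0,-0.025,0],-1],
    [[0,0,0],[0,-0.03,0],-1],
    [[0,0,0],[0,-0.035,0],-1],
    [[0,0,0],[0,-0.039,0],-1],
    [[0,0,0],[0,-0.043,0],-1],
    [[0,0,0],[0,-0.047,0],-1],
    [[0,0,0],[0,-0.047,0],-1]
  ]
}}

```text
time: 8.02
tool_pos: [441.3, 327.4, 131.2]
tcp_rot: [-180.0, -0.0, -165.5]
ft_force: [0.0, -0.6, 0.2]
finger_gap: 0.2
```

```bash
python3 -c "
from h import *
s=st();knobnow('e')"
```

```text
t 8.025 box [  1.1  -3.5 131.2] rot [-180.    -0.  -165.5] F [-0.13 -0.56  0.17] gap 0.2
scene ((276.978271484375, 243.30435180664062), 10.552530288696289) [267 233  21  21 337]
side ((273.8296203613281, 241.62290954589844), 9.21104907989502) [265 233  18  18 261]
knob box [  2.2 -32.  127.2] err 0.41 fore 0.02 side 0.271
```

View pics/pair_e.png

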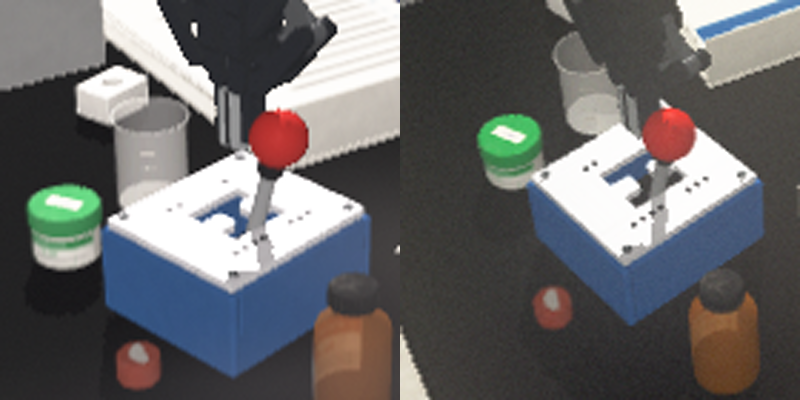

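The lever is in the right-hand channel, level with the crossways slot (side ≈0.27, fore ≈0.02), with the knob at (278,139) in the left crop. Now back off, rise, go round behind and push forward.

Request:
{"op": "jog_arm", "data": {
  "plan": [
    [[0,0,0],[0,0.015,0],-1],
    [[0,0,0],[0,0.03,-0.03],-1],
    [[0,0,0],[0.01,0.03,-0.07],-1],
    [[0,0,0],[0.04,0.01,-0.07],-1],
    [[0,0,0],[0.066,-0.03,-0.07],-1],
    [[0,0,0],[0.066,-0.03,-0.07],-1],
    [[0,0,0],[0.066,-0.03,-0.03],-1],
    [[0,0,0],[0.066,-0.03,0],-1],
    [[0,0,0],[0.055,-0.03,0],-1],
    [[0,0,0],[0.045,-0.03,0],-1],
    [[0,0,0],[0.038,-0.03,0],-1],
    [[0,0,0],[0.038,-0.03,0],-1]
  ]
}}

```text
time: 9.62
tool_pos: [413.3, 289.8, 132.5]
tcp_rot: [180.0, 0.1, -165.5]
ft_force: [-0.0, -0.1, 0.3]
finger_gap: -0.1
```

```bash
python3 -c "
from h import *
s=st();knobnow('f')"
```

```text
t 9.625 box [-35.4 -32.9 132.5] rot [ 1.800e+02  1.000e-01 -1.655e+02] F [-0.05 -0.14  0.26] gap -0.1
scene ((277.19232177734375, 243.42308044433594), 10.578767776489258) [270 234  18  21 260]
side ((274.5, 242.5), 8.746527671813965) [267 238  16  13 113]
knob box [  1.1 -34.4 128. ] err 1.01 fore 0.009 side 0.289
```

View pics/pair_f.png

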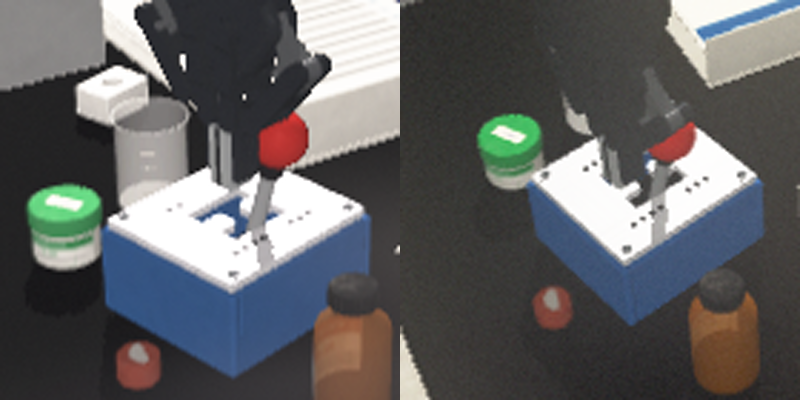

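The fingers stand just behind the knob, at (284,140) in the left crop, and it hasn't moved. Push forward.

Request:
{"op": "jog_arm", "data": {
  "plan": [
    [[0,0,0],[-0.005,0,0],-1],
    [[0,0,0],[-0.01,0,0],-1],
    [[0,0,0],[-0.014,0,0],-1],
    [[0,0,0],[-0.018,0,0],-1],
    [[0,0,0],[-0.022,0,0],-1],
    [[0,0,0],[-0.026,0,0],-1],
    [[0,0,0],[-0.03,0,0],-1],
    [[0,0,0],[-0.033,0,0],-1],
    [[0,0,0],[-0.036,0,0],-1],
    [[0,0,0],[-0.039,0,0],-1],
    [[0,0,0],[-0.041,0,0],-1],
    [[0,0,0],[-0.041,0,0],-1]
  ]
}}

```text
time: 11.22
tool_pos: [451.8, 299.5, 131.3]
tcp_rot: [-180.0, 0.0, -165.5]
ft_force: [-0.5, -0.3, -0.6]
finger_gap: 0.0
```

```bash
python3 -c "
from h import *
s=st();knobnow('g')"
```

```text
t 11.225 box [  4.4 -33.1 131.3] rot [-180.     0.  -165.5] F [-0.52 -0.17 -0.64] gap 0.0
scene ((291.0, 238.5), 10.30786418914795) [287 229  14  20 194]
side ((289.5, 237.0), 8.139510154724121) [283 231  14  13 113]
knob box [ 30.8 -39.  126.3] err 3.6 fore 0.263 side 0.329
```

View pics/pair_g.png

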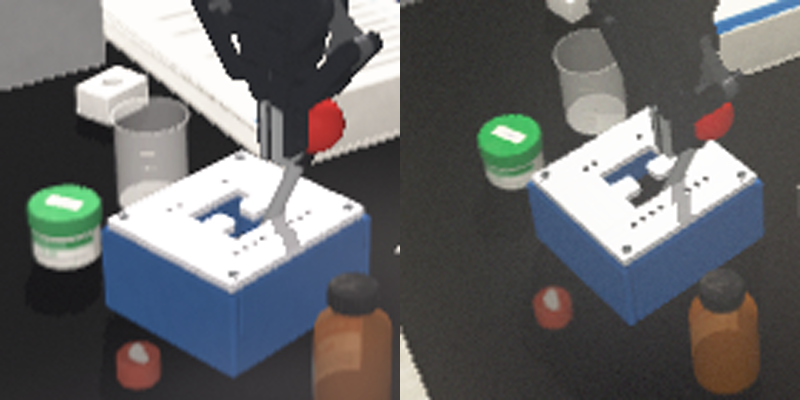

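The knob is near the forward end at (325,126) in the left crop, half hidden. I'll press on in small steps and watch for the end stop.

Request:
{"op": "jog_arm", "data": {
  "plan": [
    [[0,0,0],[-0.001,0,0],-1],
    [[0,0,0],[-0.002,0,0],-1],
    [[0,0,0],[-0.002,0,0],-1],
    [[0,0,0],[-0.002,0,0],-1]
  ]
}}

```text
time: 11.82
tool_pos: [453.6, 300.0, 131.3]
tcp_rot: [-180.0, 0.0, -165.5]
ft_force: [-1.7, 0.2, -1.0]
finger_gap: -0.0
```

```bash
python3 -c "
from h import *
s=st()"
```

```text
t 11.825 box [  6.2 -33.1 131.3] rot [-180.     0.  -165.5] F [-1.61  0.65 -1.  ] gap -0.0
```

Request:
{"op": "jog_arm", "data": {
  "plan": [
    [[0,0,0],[-0.001,0,0],-1],
    [[0,0,0],[-0.001,0,0],-1],
    [[0,0,0],[-0.001,0,0],-1]
  ]
}}

```text
time: 12.2
tool_pos: [454.6, 300.2, 131.3]
tcp_rot: [-180.0, 0.0, -165.5]
ft_force: [-1.3, 0.2, -0.9]
finger_gap: -0.3
```

Request:
{"op": "jog_arm", "data": {
  "plan": [
    [[0,0,0],[-0.001,0,0],-1],
    [[0,0,0],[-0.001,0,0],-1],
    [[0,0,0],[-0.001,0,0],-1]
  ]
}}

```text
time: 12.58
tool_pos: [455.6, 300.5, 131.3]
tcp_rot: [180.0, 0.0, -165.5]
ft_force: [-1.3, -0.9, -0.9]
finger_gap: -0.0
```

Request:
{"op": "jog_arm", "data": {
  "plan": [
    [[0,0,0],[-0.001,0,0],-1],
    [[0,0,0],[-0.001,0,0],-1],
    [[0,0,0],[-0.001,0,0],-1]
  ]
}}

```text
time: 12.95
tool_pos: [456.4, 300.7, 131.2]
tcp_rot: [-180.0, -0.0, -165.5]
ft_force: [-1.9, -1.0, -1.0]
finger_gap: 0.3
```

Request:
{"op": "jog_arm", "data": {
  "plan": [
    [[0,0,0],[-0.001,0,0],-1],
    [[0,0,0],[-0.001,0,0],-1],
    [[0,0,0],[-0.001,0,0],-1]
  ]
}}

```text
time: 13.32
tool_pos: [457.2, 300.9, 131.1]
tcp_rot: [-180.0, -0.0, -165.5]
ft_force: [-3.6, -0.1, -1.3]
finger_gap: -0.3
```

The force has risen to 3.6 N with the TCP lagging, which is the end stop. I'll back off clear and look.

Request:
{"op": "jog_arm", "data": {
  "plan": [
    [[0,0,0],[0.005,0,0],-1],
    [[0,0,0],[0.02,0,0],-1],
    [[0,0,0],[0.045,0,0],-1],
    [[0,0,0],[0.07,0,-0.02],-1],
    [[0,0,0],[0.1,0,-0.06],-1],
    [[0,0,0],[0.11,0.04,-0.08],-1],
    [[0,0,0],[0.11,0.08,-0.08],-1],
    [[0,0,0],[0.11,0.08,-0.08],-1]
  ]
}}

```text
time: 14.32
tool_pos: [330.7, 353.2, 212.6]
tcp_rot: [179.9, 0.2, -165.4]
ft_force: [0.2, -0.4, -0.4]
finger_gap: -0.1
```

```bash
python3 -c "
from h import *
s=st();knobnow('h');print(s['qd'].round(2))"
```

```text
t 14.325 box [-99.5  49.  212.6] rot [ 179.9    0.2 -165.4] F [ 0.13 -0.44 -0.43] gap -0.1
scene ((291.9366149902344, 237.9225311279297), 10.121002197265625) [282 228  21  21 318]
side ((289.1052551269531, 233.44737243652344), 9.029337882995605) [281 225  18  18 258]
knob box [ 39.8 -30.2 121.8] err 1.09 fore 0.348 side 0.268
[-2.46 -0.37  1.96 -1.23  0.81 -2.27]
```

View pics/pair_h.png

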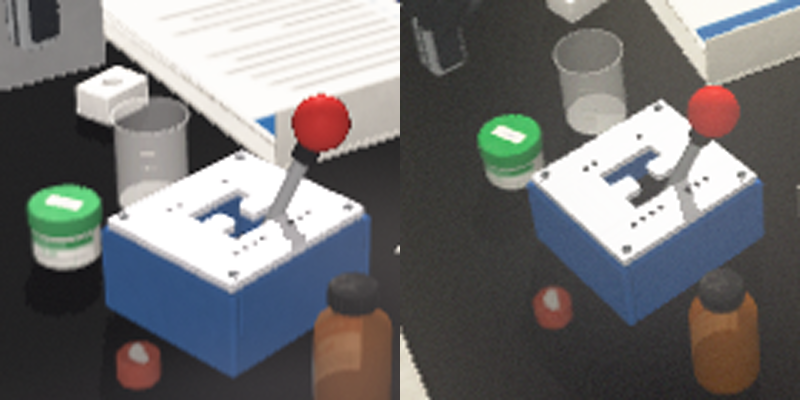

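Request:
{"op": "jog_arm", "data": {
  "plan": [
    [[0,0,0],[0,0,0],-1],
    [[0,0,0],[0,0,0],-1],
    [[0,0,0],[0,0,0],-1]
  ]
}}

```text
time: 14.8
tool_pos: [331.2, 350.5, 211.2]
tcp_rot: [-180.0, 0.0, -165.6]
ft_force: [0.6, 0.1, 1.0]
finger_gap: -0.1
```

```bash
python3 -c "
from h import *
s=st();knobnow('i');print(hand_in())"
```

```text
t 14.8 box [-99.7  46.3 211.2] rot [-180.     0.  -165.6] F [ 0.62 -0.03  1.  ] gap -0.1
scene ((291.9366149902344, 237.9225311279297), 10.121002197265625) [282 228  21  21 318]
side ((289.0909118652344, 233.4545440673828), 9.027145385742188) [281 225  18  18 257]
knob box [ 39.8 -30.2 121.9] err 1.11 fore 0.347 side 0.268
the job is handed in; nothing more can be done
None
```

The lever of the larger selector is in third gear, and I handed the job in at about 14.8 s. With shut fingers I nudged it level with the crossways slot, pushed it across to the right, then pushed it forward until it met the end stop. Every contact was from outside, and the highest wrist force I read was about 4 N. Then I backed the hand off.

- **At the crossing:** lever_side measured about 0.27 and lever_fore about 0.02, so it was level in the right-hand channel.
- **At the end:** lever_side measured about 0.27 and lever_fore about 0.35, and two looks half a second apart agreed. The hand is about 160 mm from the knob.
- **Things round the box:** the beaker, jar, bottle and red mount look unmoved in the last pictures. I judged that by eye and did not measure it.
- **One disagreement:** 0.35 is more than the stop's nominal 0.30. I put that down to about 2–4 mm of camera and box-position error. An earlier reading during the forward push was off too, because the fingers half hid the knob.

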